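# Blank off the rinse manifold's open port and open its valve

### The job

Blank off the open port of the rinse manifold: plug the stepped blue block, the one with a narrower foot and a flange, into the rectangular socket until its flange sits fully home on the socket block, and let go of it. Only then swing the manifold's quarter-turn handle from closed all the way round to its open stop, leaving the plug home. Leave the other loose things on the bench where they are.

Things in the scene. Friction and masses are not known exactly. Their poses are not given: they have to be found in the camera images.
- manifold: Fixed rinse manifold: steel base plate 220 (x) x 400 (y) x 12 mm, centred at local (0, 10) mm. Origin on the bench, z up, +x away from the robot and +y left at yaw 0. Grey socket block 110 x 100 mm at local (-20, -120), top 62 mm above the bench. At the left an aluminium panel 180 x 190 mm slopes 35 deg: low edge (z 50 mm) at -x, high edge (z 150 mm) at +x; the valve stands square on it.
- pipe_end (a point): Free end, on its centre line, of the manifold's fixed overhead pipe (24 mm diameter, 338 mm up). From here it runs 150 mm along the manifold's +y, over the valve, then back and down a post at manifold (100, 195) mm. It blocks a vertical gripper over the handle's grip near the open stop: come tilted along the valve axis from the robot's side, the gripper's wide side along y.
- socket_hole0 (a point): Centre of the mouth of the socket, on the top face of the grey socket block (62 mm above the bench). Axes as the manifold's: z up. The blind hole is 53 mm along x, 39 mm along y, 34 mm deep, with a 3 mm chamfer.
- plug: Loose blue stepped block, 86 mm high, about 0.25 kg, standing upright on either side of the manifold. Origin at its underside's centre, z up. Foot 50 (x) x 36 (y) x 30 mm high; flange 68 x 54 mm, z 30 to 40; grip block 46 (x) x 26 (y) mm, z 40 to 86, held across the 26. Home when the flange rests on the socket block: origin 30 mm below the mouth, its x along the socket's x, either way round.
- valve (a joint): Angle of the quarter-turn handle, rad: 0 = closed stop (arm across, pointing to the manifold's +y), 1.571 = open stop (arm pointing up the slope, to the manifold's +x). It grows clockwise as seen from above. Starts near closed. Stiff (about 0.25 N m of friction), no spring: stays where left.
- valve_grip (a point): Grasp point on the handle's upright grip, a round black post of 22 mm diameter at the end of the flat arm, 85 mm from the valve axis and parallel to it. The point is 60 mm above the panel; the post runs from 34 mm (top of the arm) to 86 mm above the panel. z axis: along the valve axis, out of the panel; y axis: outwards along the arm.
- valve_hinge (a point): Point on the valve axis (leans 35 deg from vertical towards the manifold's -x), 60 mm above the panel, in the plane in which valve_grip travels. z axis: the valve axis, out of the panel; y axis: along the arm.
- block_a: Loose plain blue holding block with a slot across its top, 75 x 55 x 50 mm, no foot and no flange. Bystander. Origin at the underside's centre.
- block_b: Like block_a; bystander.
- jar: Squat brown glass jar with black cap, 84 mm diameter, 85 mm high. Bystander.
- insert: Clear resin tibial insert, 44 x 72 x 20 mm, lying flat. Bystander.
- spanner: Chrome spanner 180 mm long, lying flat along its x. Bystander.
There are look-alikes about, which are no part of the job. Leave any pink look-alike of the plug alone.

How it is judged (in metres and radians):
On the way, in this order (a step that is already met when the one before it is completed fails the run):
1. the plug is fully home in the socket and released, the valve still closed (z of plug in the frame of socket_hole0 below -0.0275 m and horizontal distance between plug and socket_hole0 below 0.005 m and contact force between the fingers and plug below 0.2 N and value of joint valve below 0.5 rad), for 0.2 s.
2. the handle is at its open stop (value of joint valve above 1.48 rad), for 0.1 s.
At the end, for the whole second after the job is handed in: The plug stands at rest in the socket, upright within 0.08 rad, its underside at least 27.5 mm below the mouth and within 5 mm of its centre, in line with it within 0.12 rad; the handle stands at 1.48 rad or more (open stop 1.571); everything released (z of plug in the frame of socket_hole0 below -0.0275 m and horizontal distance between plug and socket_hole0 below 0.005 m and angle between the x axis of plug and the x axis of socket_hole0, either way round below 0.12 rad and angle between plug's own z axis and vertical below 0.08 rad and value of joint valve above 1.48 rad and linear speed of plug below 0.02 m/s); the robot touches nothing.
It fails at once if the valve is opened (past 0.5 rad) while the plug is not home (value of joint valve above 0.5 rad and (z of plug in the frame of socket_hole0 above -0.025 m or horizontal distance between plug and socket_hole0 above 0.008 m)).
It fails at once if another loose thing is moved by more than 30 mm (distance of any of block_a, block_b, jar, insert, spanner from where it was at the start of the episode above 0.03 m).
It also fails if it takes over 64 s, if anything falls off the work surface, if the arm or the gripper's body presses on something with over 40 N, if the wrist force passes 120 N, or if a joint passes its speed limit or range.

### The arm

A 6-joint arm with a two-finger parallel gripper is mounted at the origin on the work surface. World frame = base frame: x ahead of the robot, y to its left, z up, the work surface at z = 0. Lengths are in mm, angles in rad, forces in N, time in s.
With the tool pointing down it reaches from about 350 to 975 mm from the base axis. Payload 7.1 kg.
Tool frame: the origin (TCP) lies on the front face of the gripper's body, between the roots of the fingers; the fingertips stand 80 mm ahead of it and the grasp point (between the pads) lies 61 mm ahead of it (env.tips_ahead is the distance from the TCP to the fingertips, in mm); z points along the fingers, y is the line along which they close (so a half turn about z gives the same grasp; the last joint's range is limited). The gripper opens to 88 mm and grips with 3 to 60 N. Pads are 20 mm wide; open, the fingers measure 115 mm over their backs; the gripper's body (75 mm by 178 mm) begins 61 mm behind the grasp point.
Start: joints at [-0.019, 0.423, 1.63, -0, 1.089, -0.019], TCP at [624.984, 0.026, 302.675] pointing down, gripper open.
Joint ranges: [-3, 3], [-0.9, 2.11], [0.09, 2.58], [-1.31, 4.45], [0.11, 2.69], [-2.54, 2.54]. Speed limits (rad/s): [2.39, 2.39, 3.01, 3.14, 3.14, 3.14].

### API

Orientations are given as a unit quaternion [x, y, z, w].
In Python, from station import env, set_gripper, viewer, workorder gives the robot as it stands. Calls block until the motion is done:
- env.reach(position, orientation): joint-space move of the TCP to a pose.
- env.move_l(position, rot=None, rate=150, f_stop=None): straight line of the TCP; rot=None keeps the orientation; rate is the mean speed in mm/s. With f_stop (N) it stops when the force on the tool has changed by that much, and returns True; else False.
- env.move_joints(angles): joint-space move.
- set_gripper(opening): finger opening in mm; the grip force is fixed at half the most; returns when the fingers have stopped.
- env.hold(seconds).
- env.ik(position, orientation): joint angles nearest the present ones, or None.
- env.read_state(): the state.
- viewer.camera(name): name is "scene" or "side" or "wrist"; returns the picture (420x560x3 uint8, blue, green, red); there is no depth.
- viewer.camera_params(name): a dict with "fx", "fy", "cx", "cy" (pixels), "pose" (4x4, takes a point from camera to world coordinates); the wrist camera has in their place "tool_from_camera" (4x4, takes a point from camera to tool coordinates, whose origin is the TCP and whose axes are the flange's). Camera axes: x right, y up, looking along -z (the intrinsics and any distortion apply to the point x, -y, -z); pixel columns grow to the right and rows downward; lengths in mm; the calibration is good to about 2 mm. A picture is of the moment at which its call begins: read the wrist's pose just before it. camera_params takes no time and is no camera call.
A pose or a line that the arm cannot do raises env.IKError and nothing moves.
- workorder.sign_off(): hands the job in; it is judged then, once.
The state is a dict: "time_s": time; "qpos": joint angles; "dq": joint speeds; "tau": joint torques, N m; "tool_pos": TCP position; "orientation": TCP orientation; "force": force on the tool from outside, world axes, zero at the start; "wrist_torque": the same for the moment, N m; "width": finger opening in mm; "grip_force": force on a finger pad.
Only numpy, scipy, OpenCV 4.12 (cv2) and the standard library are available. Lean on these libraries where they do the work, as an engineer would, in place of code of your own. Each camera call takes 0.05 s, during which the arm holds its last target. There are 200 camera calls.

## Working session

There is one attempt and no reset: what is moved stays moved. The work goes in short steps, each a Python script; the robot and the scene stay as the last script left them, time stands still between calls to the robot, and variables do not carry over. Pictures are saved under pics/ and viewed, at most 12 in all, crops included, and the job is handed in when it is done.

```bash
ls; mkdir -p pics; python3 - <<'E'
from station import env, viewer
import cv2, numpy as np
np.set_printoptions(precision=4,suppress=True)
a=viewer.camera("scene"); b=viewer.camera("side")
cv2.imwrite("pics/scene0.png",a); cv2.imwrite("pics/side0.png",b)
for n in("scene","side","wrist"): print(n,viewer.camera_params(n))
print(env.read_state())
E
```

```text
pics
scene {'fx': 429.8675619766831, 'fy': 429.8675619766831, 'cx': 279.7915810764684, 'cy': 209.61275553080583, 'pose': array([[   0.1516,   -0.537 ,    0.8298, 1428.9317],
       [   0.9884,    0.0732,   -0.1332,  -79.8851],
       [   0.0108,    0.8404,    0.5418,  813.0772],
       [   0.    ,    0.    ,    0.    ,    1.    ]])}
side {'fx': 464.9244743329378, 'fy': 464.9244743329378, 'cx': 280.81575461088585, 'cy': 204.87726776629836, 'pose': array([[  -0.9715,    0.174 ,   -0.1609,  290.9097],
       [  -0.237 ,   -0.7268,    0.6446,  932.5285],
       [  -0.0048,    0.6644,    0.7474, 1257.7488],
       [   0.    ,    0.    ,    0.    ,    1.    ]])}
wrist {'fx': 347.15155152359534, 'fy': 347.15155152359534, 'cx': 284.12690038014205, 'cy': 209.1358711373276, 'tool_from_camera': array([[ -0.0002,   0.9562,   0.2928,  80.5918],
       [  1.    ,   0.0001,   0.0003,  -0.6057],
       [  0.0002,   0.2928,  -0.9562, -81.8473],
       [  0.    ,   0.    ,   0.    ,   1.    ]])}
{'time_s': 0.1, 'qpos': array([-0.019 ,  0.4238,  1.6306, -0.    ,  1.0886, -0.019 ]), 'dq': array([ 0.0001, -0.002 , -0.0026,  0.0013,  0.0003,  0.0002]), 'tau': array([  0.0006, -54.5618, -27.4324,   0.0647,   0.0189,   0.    ]), 'tool_pos': array([624.6089,   0.0118, 301.9863]), 'orientation': array([ 0.7071,  0.7071, -0.0005, -0.0005]), 'force': array([-0.4278, -0.1203,  0.3535]), 'wrist_torque': array([ 0.0037, -0.0249, -0.0259]), 'grip_force': 0.0, 'width': 88.09033588871705}
```

View pics/scene0.png

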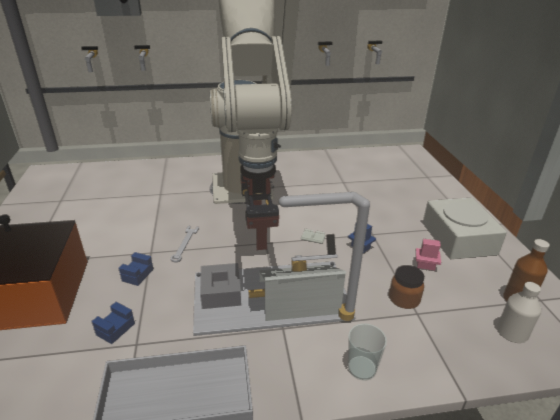

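View pics/side0.png

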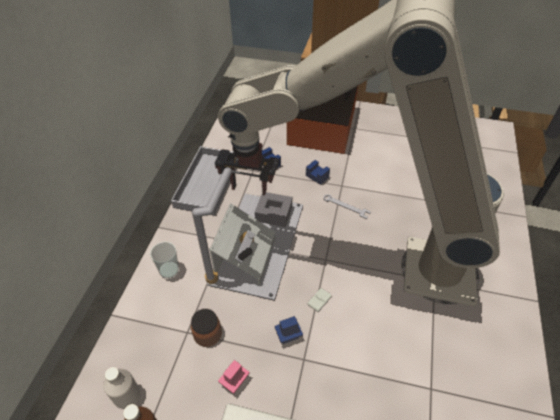

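The scene view has blue candidates at (137,268), (114,322) and (362,237), plus a pink one at (428,254). In the side view they are at (318,171), (270,160) and (289,330), with pink at (234,377). The first two show slots, so they look like the holding blocks. The third shows a flange and grip block, so it fits the plug. I'll check with an enlarged crop.

```bash
cat > h.py <<'E'
from station import env, set_gripper, viewer, workorder
import cv2, numpy as np
from scipy.spatial.transform import Rotation as R
np.set_printoptions(precision=3,suppress=True)
def wristpose():
    s=env.read_state(); T=np.eye(4); T[:3,:3]=R.from_quat(s["orientation"]).as_matrix(); T[:3,3]=s["tool_pos"]
    return T@viewer.camera_params("wrist")["tool_from_camera"]
def ray(name,px,pose=None):
    p=viewer.camera_params(name); P=p["pose"] if pose is None else pose
    d=np.array([(px[0]-p["cx"])/p["fx"],-(px[1]-p["cy"])/p["fy"],-1.])
    d=P[:3,:3]@d; return P[:3,3],d/np.linalg.norm(d)
def plane(r,z): return r[0]+r[1]*(z-r[0][2])/r[1][2]
def tri(*rays):
    A=sum(np.eye(3)-np.outer(d,d) for o,d in rays); b=sum((np.eye(3)-np.outer(d,d))@o for o,d in rays)
    x=np.linalg.solve(A,b); return x,[np.linalg.norm(np.cross(x-o,d)) for o,d in rays]
def proj(name,X,pose=None):
    p=viewer.camera_params(name); P=p["pose"] if pose is None else pose
    c=P[:3,:3].T@(np.asarray(X,float)-P[:3,3]); return np.array([p["cx"]-p["fx"]*c[0]/c[2],p["cy"]+p["fy"]*c[1]/c[2]])
E
python3 - <<'E'
from h import *
a=cv2.imread("pics/scene0.png");b=cv2.imread("pics/side0.png")
def crop(i,x,y,w,h,s): return cv2.resize(i[y:y+h,x:x+w],None,fx=s,fy=s,interpolation=cv2.INTER_CUBIC)
m=np.zeros((600,800,3),np.uint8)
m[:300,:540]=crop(a,185,180,270,150,2)
m[:300,540:800]=crop(a,330,215,65,75,4)[:, :260]
m[300:600,:400]=crop(b,190,180,133,100,3.0075)[:300,:400]
m[300:600,400:800]=crop(b,220,300,133,100,3.0075)[:300,:400]
cv2.imwrite("pics/crop0.png",m)
for n,p,q in(("plug",(362,237),(289,330)),("pink",(428,254),(234,377)),("sock",(221,279),(272,205)),("pipe_end",(284,202),(231,172)),("jar",(408,277),(205,318)),("insert",(313,236),(320,300)),("blk",(137,268),(318,171)),("blk2",(114,322),(270,160))):
    print(n,*tri(ray("scene",p),ray("side",q)))
E
```

```text
plug [420.202 335.81   34.046] [np.float64(2.200173477034316), np.float64(2.2001734770344252)]
pink [530.338 500.042  35.781] [np.float64(0.44493854718469317), np.float64(0.44493854718452297)]
sock [578.827 -95.17   57.458] [np.float64(0.017702486005707868), np.float64(0.01770248600578868)]
pipe_end [658.747  49.703 331.743] [np.float64(3.697499633007637), np.float64(3.697499633007511)]
jar [654.004 376.619  74.367] [np.float64(3.8330483769247823), np.float64(3.833048376924935)]
insert [353.107 200.298   1.872] [np.float64(0.9546840654892265), np.float64(0.9546840654890464)]
blk [ 460.746 -327.368   24.564] [np.float64(2.7373109979855625), np.float64(2.737310997985373)]
blk2 [ 654.061 -355.886   18.487] [np.float64(1.2612551752029588), np.float64(1.2612551752029926)]
```

View pics/crop0.png

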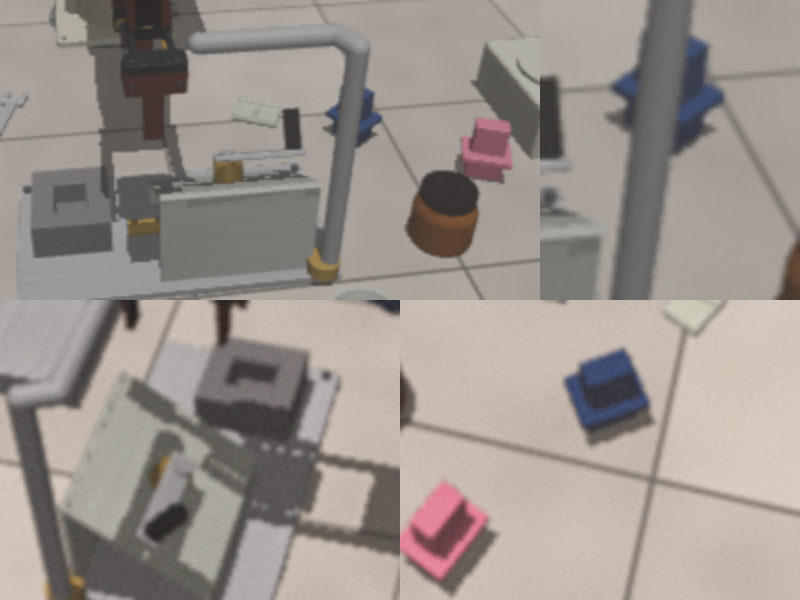

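The crop confirms it. The blue piece at scene (362,237) / side (289,330) has a foot, a flange and a grip block, so it is the plug, at about (420,336). The pink one is the look-alike, and the other two blues are slotted blocks. The next step is two wrist views each of the socket, the valve and the plug, backing away from the pipe end first.

```bash
python3 - <<'E'
from h import *
import pickle
q=[.70710678,.70710678,0,0]; D={}
def snap(n):
    env.hold(.15); P=wristpose(); im=viewer.camera("wrist"); D[n]=P; cv2.imwrite(f"pics/w_{n}.png",im); return im
ims=[snap("s1")]
env.move_l([570,-50,300],q,rate=250); ims.append(snap("s2"))
env.move_l([460,-50,300],q,rate=250); env.move_l([460,100,300],q,rate=300); ims.append(snap("v1"))
env.move_l([460,180,300],q,rate=250); ims.append(snap("v2"))
env.move_l([405,325,300],q,rate=250); ims.append(snap("p1"))
env.move_l([435,390,300],q,rate=250); ims.append(snap("p2"))
pickle.dump(D,open("wp.pkl","wb"))
t=[cv2.resize(i,(400,300),interpolation=cv2.INTER_AREA) for i in ims]
cv2.imwrite("pics/mos1.png",np.vstack([np.hstack(t[0:2]),np.hstack(t[2:4])]))
cv2.imwrite("pics/mos2.png",np.hstack(t[4:6]))
print(env.read_state()["time_s"])
E
```

```text
4.6583
```

View pics/mos1.png

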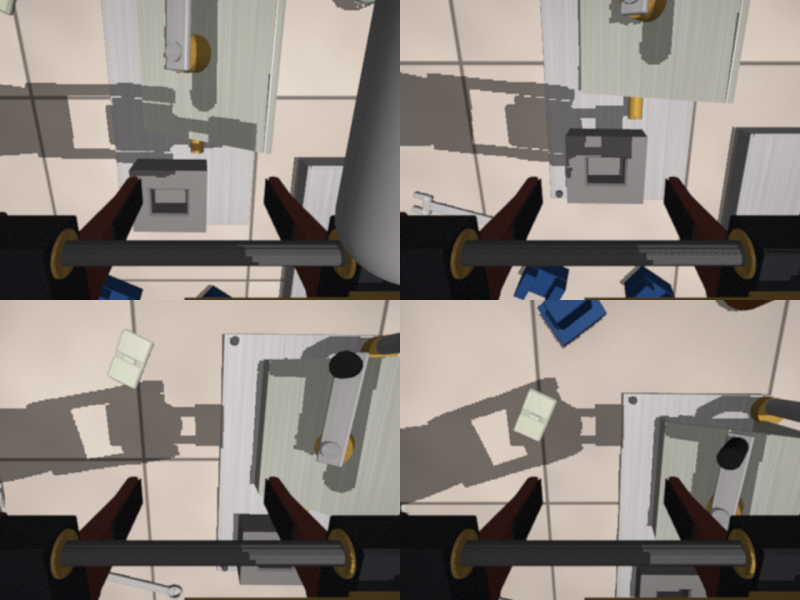

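View pics/mos2.png

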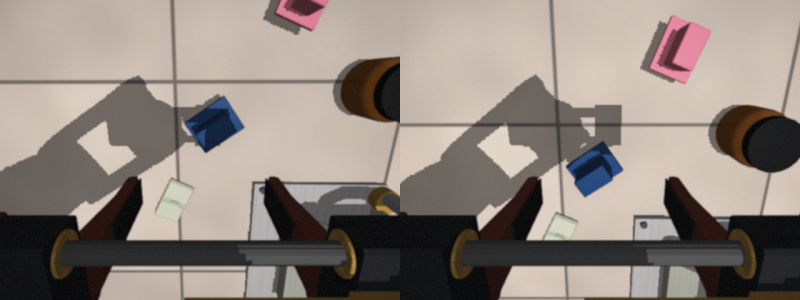

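The wrist mosaic at 1/1.4 scale shows the socket hole near (170,200) in s1 and (205,168) in s2. The black grip is near (346,65) in v1 and (333,153) in v2. The plug is near (215,125) in p1 and (195,168) in p2, with pink further up, and no hazard near the plug. Now I'll enlarge these with candidate corners.

```bash
python3 - <<'E'
from h import *
S=2.66
C={"p1":(301,175),"p2":(273,238),"s1":(238,275),"s2":(287,232),"v1":(484,91),"v2":(466,214)}
tiles=[]
for n,(x,y) in C.items():
    im=cv2.imread(f"pics/w_{n}.png"); x0,y0=x-50,y-56; hsv=cv2.cvtColor(im,cv2.COLOR_BGR2HSV)
    g=cv2.cvtColor(im,cv2.COLOR_BGR2GRAY)
    if n[0]=="p": m=cv2.inRange(hsv,(100,110,20),(130,255,255))
    elif n[0]=="v": m=cv2.inRange(g,0,32)
    else: m=cv2.inRange(g,105,135) 
    w=np.zeros_like(m); w[max(y0,0):y0+112,max(x0,0):x0+100]=255; m&=w
    c=max(cv2.findContours(m,cv2.RETR_EXTERNAL,cv2.CHAIN_APPROX_NONE)[0],key=cv2.contourArea)
    ap=cv2.approxPolyDP(cv2.convexHull(c),3,True)[:,0]
    print(n,"area",cv2.contourArea(c),"origin",(x0,y0),ap.tolist(), cv2.minAreaRect(c))
    t=cv2.resize(im[y0:y0+112,x0:x0+100],(266,298),interpolation=cv2.INTER_CUBIC)
    t=np.clip(t.astype(float)*1.5,0,255).astype(np.uint8) if n[0]=="p" else t
    for p in ap: cv2.circle(t,tuple(int(v) for v in ((p-[x0,y0]+.5)*S)),3,(0,255,255),1)
    for k in range(0,100,10): cv2.line(t,(int(k*S),0),(int(k*S),4),(0,0,255),1)
    for k in range(0,112,10): cv2.line(t,(0,int(k*S)),(4,int(k*S)),(0,0,255),1)
    tiles.append(t)
cv2.imwrite("pics/crop1.png",np.vstack([np.hstack(tiles[0::2]),np.hstack(tiles[1::2])]))
E
```

```text
p1 area 3230.0 origin (251, 119) [[313, 136], [340, 178], [287, 211], [259, 172]] ((299.5384521484375, 174.30767822265625), (52.14181137084961, 66.00931549072266), 56.30992889404297)
p2 area 3073.5 origin (223, 182) [[284, 199], [310, 238], [258, 274], [234, 232]] ((271.1922912597656, 237.0384521484375), (51.30976867675781, 65.73197174072266), 56.30992889404297)
s1 area 5500.0 origin (188, 219) [[287, 240], [286, 323], [188, 322], [194, 246], [246, 239]] ((237.49996948242188, 281.0), (83.99998474121094, 98.99998474121094), 90.0)
s2 area 4426.5 origin (237, 176) [[336, 192], [336, 283], [237, 282], [238, 222]] ((286.5, 237.5), (91.0, 99.0), 90.0)
v1 area 1233.5 origin (434, 35) [[506, 86], [503, 99], [494, 106], [475, 108], [462, 99], [465, 82], [477, 73], [494, 74]] ((484.0, 90.0), (36.0, 44.0), 90.0)
v2 area 1258.0 origin (416, 158) [[480, 195], [486, 208], [475, 230], [465, 236], [449, 232], [444, 217], [466, 193]] ((465.65380859375, 214.2692108154297), (33.00465774536133, 47.9815673828125), 33.690067291259766)
```

View pics/crop1.png

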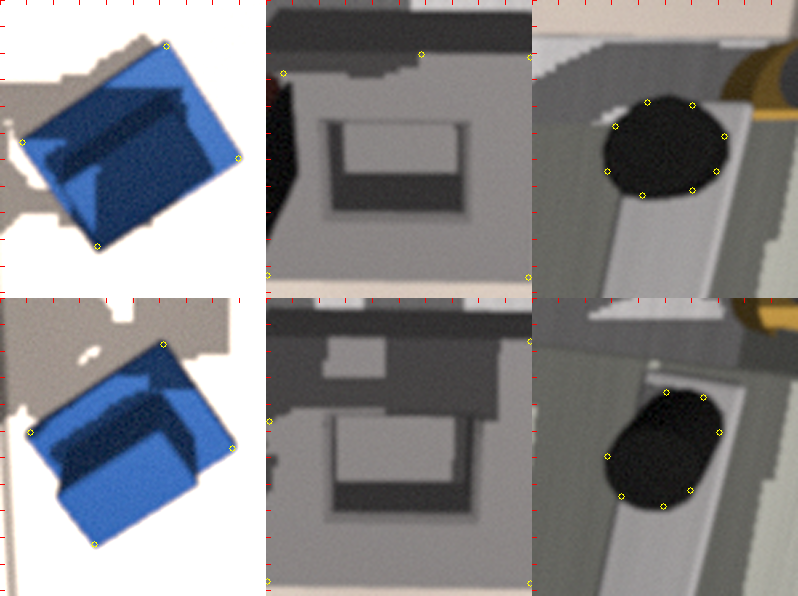

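Crop tiles:
- **Plug:** the flange corners are clear in p1 and p2, with the long side running lower left to upper right. The bottom corner in p2 belongs to the grip block.
- **Socket:** the chamfered mouth is near (209–264, 264–301) in s1 and (258–317, 219–260) in s2.
- **Handle:** the grip post blobs are at (484,90) and (465,214).

Next I'll triangulate these.

```bash
python3 - <<'E'
from h import *
import pickle
D=pickle.load(open("wp.pkl","rb"))
W=lambda n,p: ray("wrist",p,D[n])
for a,b in(((313,136),(284,199)),((340,178),(310,238)),((259,172),(234,232))): print("flange",*tri(W("p1",a),W("p2",b)))
for n,L in(("p1",[(313,136),(340,178),(287,211),(259,172)]),("p2",[(284,199),(310,238),(234,232)])):
    X=np.array([plane(W(n,p),40) for p in L]); print(n,X[:,:2].tolist(),"sides",np.linalg.norm(np.diff(X,axis=0),axis=1))
    l=X[0]-X[-1]; s=X[1]-X[0]; print(" centre",(X[1]+X[-1])/2,"yawlong",np.arctan2(l[1],l[0]),"yawshort+90",np.arctan2(s[1],s[0])+np.pi/2)
h1=[(209,264),(263.9,264),(263.9,300.6),(209,300.6)];h2=[(258.4,218.9),(316.7,218.9),(316.7,259.8),(258.4,259.8)]
for a,b in zip(h1,h2): print("hole",*tri(W("s1",a),W("s2",b)), plane(W("s1",a),62)[:2],plane(W("s2",b),62)[:2])
lsd=cv2.createLineSegmentDetector()
for n,(x0,y0,x1,y1) in(("s1",(170,215,300,340)),("s2",(225,170,350,300))):
    g=cv2.cvtColor(cv2.imread(f"pics/w_{n}.png"),cv2.COLOR_BGR2GRAY)[y0:y1,x0:x1]
    for l in lsd.detect(g)[0][:,0]:
        a,b=l[:2]+[x0,y0],l[2:]+[x0,y0]
        if np.hypot(*(a-b))<22: continue
        A,B=plane(W(n,a),62),plane(W(n,b),62); d=B-A; print(n,a,b,A[:2],B[:2],"ang",np.degrees(np.arctan2(d[1],d[0]))%90)
print("grip",*tri(W("v1",(484,90)),W("v2",(465.6,214.3))))
print("grip sc/side",*tri(ray("scene",(331,245)),ray("side",(246,254))))
print("pivot",*tri(W("v1",(459,210)),W("v2",(445,297))))
for n in("v1","v2"):
    g=cv2.cvtColor(cv2.imread(f"pics/w_{n}.png"),cv2.COLOR_BGR2GRAY)
    for l in lsd.detect(g)[0][:,0]:
        if l[0]<290 or np.hypot(*(l[:2]-l[2:]))<40: continue
        if max(l[1],l[3])>310: continue
        A,B=plane(W(n,l[:2]),12),plane(W(n,l[2:]),12); d=B-A; print(n,l,A[:2],B[:2],"ang12",np.degrees(np.arctan2(d[1],d[0]))%90)
E
```

```text
flange [433.585 372.565  29.489] [np.float64(0.037257472164183875), np.float64(0.037257472164054284)]
flange [461.275 331.395  36.645] [np.float64(0.02733910524737714), np.float64(0.027339105247367122)]
flange [379.436 336.645  31.98 ] [np.float64(0.341694709296447), np.float64(0.3416947092965031)]
p1 [[432.7661891632267, 373.4988130587015], [460.75294890799273, 332.0920646106837], [407.65602236091047, 297.5394976104451], [379.7163861174658, 338.3315035459471]] sides [49.978 63.35  49.443]
 centre [420.235 335.212  40.   ] yawlong 0.5853981686913473 yawshort+90 0.5943666797804913
p2 [[433.5690940596555, 375.47688249365734], [460.98623576819756, 332.7520666352232], [380.9963368793582, 339.5603046948363]] sides [50.765 80.279]
 centre [420.991 336.156  40.   ] yawlong 0.5993469343222502 yawshort+90 0.5705286772718412
hole [545.135 -79.935  54.309] [np.float64(0.5114108334671175), np.float64(0.5114108334671194)] [547.291 -76.596] [545.394 -76.941]
hole [602.802 -78.91   56.777] [np.float64(0.25829991292777543), np.float64(0.2582999129278642)] [603.303 -76.581] [602.107 -76.94 ]
hole [ 6
[... 7296 characters left out ...]
2 89.95985159705798
v2 [303.125 286.05  210.624 286.144] [481.653  49.905] [371.076  49.915] ang12 89.99505936764737
v2 [412.777 240.588 417.131 199.27 ] [606.419 108.198] [605.969 157.281] ang12 0.5260992508923579
v2 [514.135 131.829 539.098   0.335] [698.994 230.052] [699.136 351.101] ang12 89.93287700228989
v2 [502.34  225.937 489.18  298.317] [705.731 125.886] [706.799  32.988] ang12 0.6589951328131178
v2 [446.878 132.842 314.367 131.299] [629.04  229.121] [490.743 230.902] ang12 89.26208053137958
v2 [307.975 200.62  309.595 149.382] [485.477 155.899] [486.143 212.184] ang12 89.32217849247307
v2 [482.82  229.299 465.984 296.964] [684.345 121.867] [678.486  34.876] ang12 86.14654974293222
```

Manifold yaw is about −0.013 rad and the hole centre about (574.2,−98.3). The plug is at about (420.6,335.7) with yaw 0.59, and the grip is near (583,187,157). I'll hover over the plug at grasp yaw as a cross-check on camera bias.

```bash
cat >> h.py <<'E'
def down(yaw):
    c,s=np.cos(yaw),np.sin(yaw); return R.from_matrix(np.array([[c,s,0],[s,-c,0],[0,0,-1]]).T).as_quat()
E
python3 - <<'E'
from h import *
for y in(.589,.589-np.pi): print("grasp",y,env.ik([420.6,335.7,140],down(y)))
for y in(-.013,-.013+np.pi): print("place",y,env.ik([574,-98,160],down(y)))
y=.589
env.move_l([420.6,335.7,300],down(y),rate=150); env.hold(.2)
P=wristpose(); im=viewer.camera("wrist"); np.save("hp.npy",P); cv2.imwrite("pics/w_h1.png",im)
hsv=cv2.cvtColor(im,cv2.COLOR_BGR2HSV); m=cv2.inRange(hsv,(100,110,20),(130,255,255))
c=max(cv2.findContours(m,cv2.RETR_EXTERNAL,cv2.CHAIN_APPROX_NONE)[0],key=cv2.contourArea)
ap=cv2.approxPolyDP(cv2.convexHull(c),2.5,True)[:,0]
x0,y0,w,h=cv2.boundingRect(c); print(x0,y0,w,h)
for p in ap: print(p,plane(ray("wrist",p,P),40)[:2],plane(ray("wrist",p,P),86)[:2])
x0-=15;y0-=15;t=cv2.resize(im[y0:y0+h+30,x0:x0+w+30],None,fx=4,fy=4,interpolation=cv2.INTER_CUBIC)
t=np.clip(t*1.5,0,255).astype(np.uint8)
for k in range(0,w+30,10): cv2.line(t,(k*4,0),(k*4,6),(0,0,255),1)
for k in range(0,h+30,10): cv2.line(t,(0,k*4),(6,k*4),(0,0,255),1)
print(x0,y0,t.shape); cv2.imwrite("pics/crop2.png",t)
E
```

```text
grasp 0.589 [ 0.651  0.544  1.913 -0.     0.685  1.633]
grasp -2.552592653589793 [ 0.651  0.544  1.913 -0.     0.685 -1.508]
place -0.013 [-0.19   0.558  1.808 -0.     0.776  1.394]
place 3.128592653589793 [-0.19   0.558  1.808 -0.     0.776 -1.747]
259 153 53 69
[311 153] [462.405 332.523] [465.752 338.975]
[310 216] [408.572 295.994] [419.165 307.362]
[296 221] [395.983 304.959] [408.27  315.121]
[274 221] [383.248 323.99 ] [397.248 331.591]
[262 217] [379.993 336.741] [394.431 342.626]
[260 154] [433.758 373.59 ] [440.961 374.515]
244 138 (396, 332, 3)
```

View pics/crop2.png

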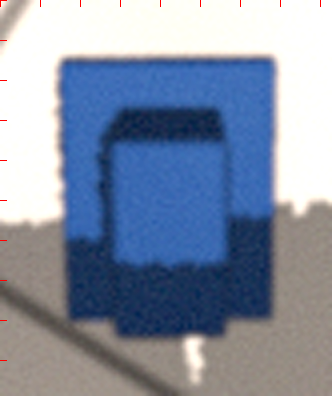

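The crop shows the plug alone and axis-aligned, flange corners at about (260,154), (311,153), (310,216) and (262,217). Its centre agrees with the first estimate to about 1 mm, so I'll grasp now.

```bash
python3 - <<'E'
from h import *
S=lambda: env.read_state()
env.move_l([420.2,334.8,300],down(.60),rate=200)
print(env.move_l([420.2,334.8,135],rate=180,f_stop=15), env.move_l([420.2,334.8,127],rate=40,f_stop=10))
w=set_gripper(0); s=S(); print("grip",s["width"],s["grip_force"],s["tool_pos"],s["force"])
env.move_l([420.2,334.8,290],rate=150); s=S(); print("lifted",s["width"],s["force"])
env.move_l([430,60,290],down(.2),rate=250)
env.move_l([573.8,-99,290],down(-.013),rate=220)
env.move_l([573.8,-99,205],rate=120); env.hold(.2); s=S(); print("above",s["width"],s["tool_pos"],s["force"],s["time_s"])
st=env.move_l([573.8,-99,159],rate=25,f_stop=10); s=S(); print("insert",st,s["tool_pos"],s["force"],s["wrist_torque"],s["width"],s["time_s"])
E
```

```text
False False
grip 26.037790842333596 29.999169409275055 [420.102 334.702 126.868] [ 0.435  0.415 -0.821]
lifted 26.03452610563793 [-0.082 -0.616 -3.19 ]
above 25.9511777846001 [574.235 -99.092 205.88 ] [-0.299  0.507 -1.455] 13.35
insert False [573.881 -99.019 159.129] [-1.057  0.178 -1.384] [ 0.024  0.044 -0.042] 25.64370351587137 15.3417
```

It went in freely to about 32 mm. I'll press lightly to seat it, release, and verify from above while also getting new views of the valve.

```bash
python3 - <<'E'
from h import *
S=lambda: env.read_state()
st=env.move_l([573.8,-99,154],rate=15,f_stop=10); s=S(); print(st,s["tool_pos"],s["force"],s["width"])
set_gripper(60); s=S(); print("open",s["width"],s["grip_force"],s["force"]); env.hold(.3)
env.move_l([573.8,-99,300],rate=150)
env.move_l([500,-99,300],rate=200); env.hold(.2)
P=wristpose(); im=viewer.camera("wrist"); cv2.imwrite("pics/w_c1.png",im)
b=viewer.camera("scene"); c=viewer.camera("side"); cv2.imwrite("pics/scene1.png",b); cv2.imwrite("pics/side1.png",c)
hsv=cv2.cvtColor(im,cv2.COLOR_BGR2HSV); m=cv2.inRange(hsv,(100,110,20),(130,255,255))
k=max(cv2.findContours(m,cv2.RETR_EXTERNAL,cv2.CHAIN_APPROX_NONE)[0],key=cv2.contourArea); x0,y0,w,h=cv2.boundingRect(k); print(x0,y0,w,h)
cr=lambda i,x,y,w,h:cv2.resize(i[y:y+h,x:x+w],(400,300),interpolation=cv2.INTER_CUBIC)
cv2.imwrite("pics/mos3.png",np.vstack([np.hstack([cr(im,max(0,x0-30),max(0,y0-20),160,120),cr(b,170,200,160,120)]),np.hstack([cr(c,210,170,120,90),cr(b,260,200,120,90)])]))
print(S()["time_s"])
E
```

```text
True [573.949 -99.042 158.86 ] [-0.867  0.009  4.414] 25.889234181490924
open 59.953312321449665 0.0 [-1.17   0.556 -0.155]
252 70 63 81
18.525
```

View pics/mos3.png

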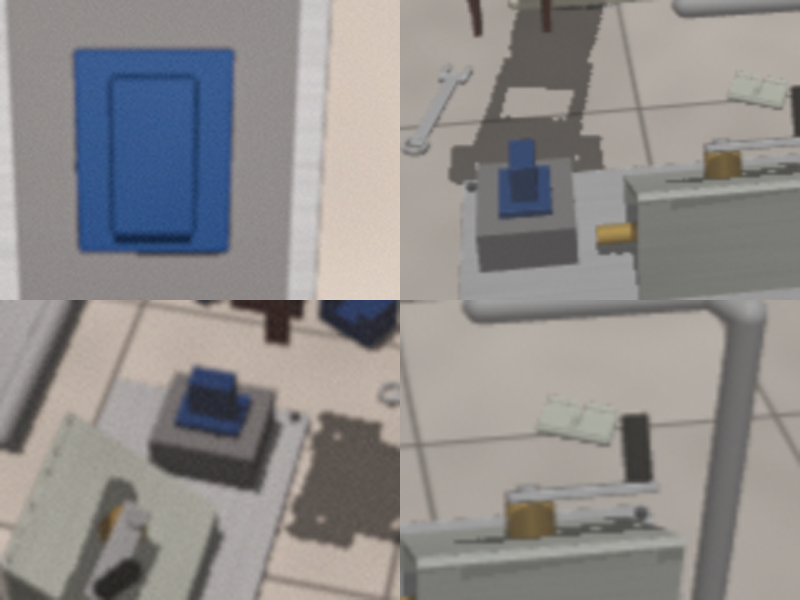

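The plug is home: the flange sits flat on the block, and contact came at TCP z 158.9, so the underside is at about 32 mm. The handle is still closed, with the black post at scene (331,244) / side (245,253). Next I'll compute the valve geometry and take a tilted pre-approach view of the post.

```bash
cat >> h.py <<'E'
YAW=-.013
RM=R.from_euler("z",YAW)
A35=np.radians(35)
AX=RM.apply([-np.sin(A35),0,np.cos(A35)]); UP=RM.apply([np.cos(A35),0,np.sin(A35)]); YM=RM.apply([0,1,0])
QV=R.from_matrix(np.array([-UP,YM,-AX]).T).as_quat()   # tool x down-slope, y along manifold y, z into panel
def hit(r,p,n): return r[0]+r[1]*((p-r[0])@n)/(r[1]@n)
E
python3 - <<'E'
from h import *
import pickle
D=pickle.load(open("wp.pkl","rb")); W=lambda n,p: ray("wrist",p,D[n])
G,e=tri(W("v1",(484,90)),W("v2",(465.6,214.3)),ray("scene",(331.2,244.5)),ray("side",(245.4,253.4))); print("grip4",G,np.array(e))
H=np.array([581.2,101.6,149.1])
p=H-26*AX   # arm top plane
for L in([467.655,110.526,449.265,197.381],[505.468,105.587,475.441,229.633]):
    a,b=hit(W("v1",L[:2]),p,AX),hit(W("v1",L[2:]),p,AX); d=(a-b)/np.linalg.norm(a-b); print("arm edge th",np.arctan2(d@UP,d@YM),a,b)
print("pivot",*[hit(W(n,q),p,AX) for n,q in(("v1",(459,210)),("v2",(445,297)))])
G0=np.array([582.5,186.6,150.])
env.move_l([430,-80,320],rate=250)
T=G0+165*AX
for q in (QV,): print(env.ik(T,q),env.ik(G0+65*AX,q),env.ik(H+85*UP+65*AX,q))
print(env.read_state()["qpos"])
env.reach([430,100,320],down(np.pi+YAW)); env.move_l(T,QV,rate=150); env.hold(.2)
P=wristpose(); im=viewer.camera("wrist"); np.save("vp.npy",P); cv2.imwrite("pics/w_v3.png",im)
m=cv2.inRange(cv2.cvtColor(im,cv2.COLOR_BGR2GRAY),0,36); u,v=proj("wrist",G0,P); print("expected px",u,v)
for c in cv2.findContours(m,cv2.RETR_EXTERNAL,cv2.CHAIN_APPROX_NONE)[0]:
    if cv2.contourArea(c)>150:
        M=cv2.moments(c); q=(M["m10"]/M["m00"],M["m01"]/M["m00"])
        if abs(q[0]-u)<80 and abs(q[1]-v)<80: print("blob",cv2.contourArea(c),q,cv2.boundingRect(c),hit(ray("wrist",q,P),G0,AX))
print(env.read_state()["time_s"])
x0,y0=int(max(0,u-100)),int(max(0,v-80)); cv2.imwrite("pics/crop3.png",cv2.resize(im[y0:y0+160,x0:x0+200],None,fx=3,fy=3)); print(x0,y0)
E
```

```text
grip4 [586.988 186.039 148.398] [0.837 2.012 3.362 2.334]
arm edge th 0.048453185907669116 [590.994 173.784 123.56 ] [587.576 108.99  121.757]
arm edge th 0.04655907490987033 [609.512 177.234 136.494] [604.889  86.924 134.079]
pivot [594.148 100.19  126.438] [593.477 104.07  125.933]
[ 0.46   0.192  2.145 -0.834  0.36  -0.373] [ 0.402  0.417  2.087 -1.295  0.243  0.062] [ 0.186  0.372  1.985 -0.559  0.216 -0.858]
[-0.211  0.117  2.008 -0.     1.016  1.373]
expected px 284.5751256818522 216.1085515677111
blob 954.5 (283.4990396368081, 222.31517373843198) (270, 200, 28, 45) [586.523 185.733 152.825]
23.5417
184 136
```

View pics/crop3.png

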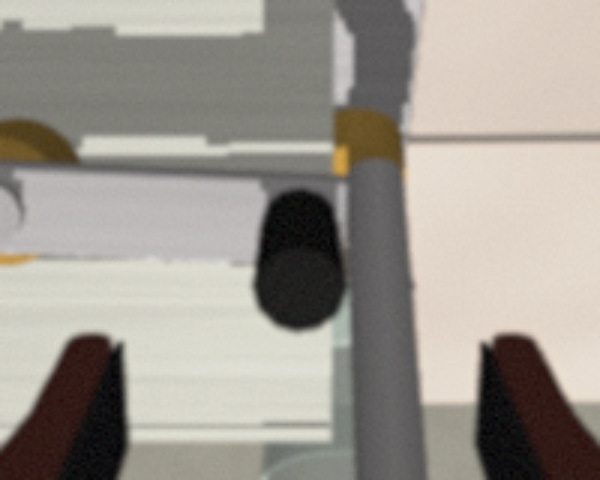

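In the crop the post sits midway between the open fingers. Its top disc is at about (284,232), and the pipe post is well behind. The blob and arm edges agree on θ≈0.047 and a hinge near (581.6,101.2,149.4). I'll check the joint path along the arc, then grasp and swing.

```bash
cat >> h.py <<'E'
H=np.array([581.6,101.2,149.4])
def tcp(th,back=65): return H+85*(np.cos(th)*YM+np.sin(th)*UP)+back*AX
E
python3 - <<'E'
from h import *
S=lambda: env.read_state()
ths=np.linspace(.047,1.60,12)
J=np.array([env.ik(tcp(t),QV) for t in ths]); print(J); dj=np.abs(np.diff(J,axis=0)).max(0); print("max step",dj)
assert dj.max()<.4
print(env.move_l(tcp(.047,90),rate=80,f_stop=12), env.move_l(tcp(.047),rate=40,f_stop=12)); s=S(); print(s["tool_pos"],tcp(.047),s["force"])
set_gripper(0); s=S(); print("grip",s["width"],s["grip_force"],s["force"],s["time_s"])
E
```

```text
[[ 0.398  0.417  2.08  -1.268  0.243  0.031]
 [ 0.387  0.412  2.06  -1.174  0.245 -0.075]
 [ 0.373  0.408  2.042 -1.087  0.247 -0.175]
 [ 0.357  0.403  2.025 -1.006  0.248 -0.271]
 [ 0.339  0.399  2.011 -0.932  0.249 -0.362]
 [ 0.319  0.394  1.999 -0.864  0.248 -0.447]
 [ 0.298  0.39   1.99  -0.801  0.247 -0.528]
 [ 0.275  0.386  1.983 -0.742  0.244 -0.605]
 [ 0.252  0.382  1.979 -0.688  0.239 -0.678]
 [ 0.228  0.378  1.978 -0.637  0.232 -0.748]
 [ 0.204  0.374  1.98  -0.59   0.224 -0.813]
 [ 0.18   0.371  1.985 -0.546  0.214 -0.876]]
max step [0.024 0.005 0.02  0.094 0.01  0.106]
False False
[548.654 186.54  205.013] [548.695 186.541 204.935] [ 0.519  0.667 -0.865]
grip 21.40976661527322 30.000086724758148 [ 0.454 -0.681 -0.136] 26.1
```

Gripped cleanly with little side force, so I'll swing along the arc.

```bash
python3 - <<'E'
from h import *
S=lambda: env.read_state()
for t in np.linspace(.047,1.60,12)[1:]:
    st=env.move_l(tcp(t),rate=60,f_stop=25); s=S()
    print(round(t,2),st,np.linalg.norm(s["tool_pos"]-tcp(t)).round(2),s["force"],s["width"].round(1),s["time_s"])
    if st: break
p=s["tool_pos"]-65*AX-H; print("th est",np.arctan2(p@UP,p@YM))
E
```

```text
Traceback (most recent call last):
AttributeError: 'float' object has no attribute 'round'
```

```bash
python3 - <<'E'
from h import *
S=lambda: env.read_state()
for t in np.linspace(.047,1.60,12)[1:]:
    st=env.move_l(tcp(t),rate=60,f_stop=25); s=S()
    print("%.2f"%t,st,"%.2f"%np.linalg.norm(s["tool_pos"]-tcp(t)),s["force"],"%.1f %.1f"%(s["width"],s["time_s"]))
    if st: break
p=s["tool_pos"]-65*AX-H; print("th est",np.arctan2(p@UP,p@YM))
E
```

```text
0.19 False 0.61 [-3.809  3.168 -1.039] 21.9 26.7
0.33 False 0.70 [-1.418  4.763 -0.157] 21.8 27.1
0.47 False 1.68 [ 2.295  6.106 -1.211] 21.3 27.4
0.61 False 2.84 [ 5.34   8.409 -2.673] 21.5 27.8
0.75 False 4.33 [ 9.685  9.839 -2.3  ] 21.6 28.1
0.89 False 5.89 [14.526 11.145 -4.403] 21.3 28.4
1.04 False 7.55 [19.958 12.82  -4.157] 21.5 28.8
1.18 False 9.33 [25.801 12.318 -3.545] 21.1 29.1
1.32 False 11.03 [29.537 10.395 -3.16 ] 20.4 29.5
1.46 False 12.67 [35.003  7.57  -2.248] 19.1 29.9
1.60 False 14.25 [40.943  3.662 -1.231] 17.9 30.2
th est 1.5706315427168347
```

The deviation and the +x force are growing. I'll break that down and look before going on.

```bash
python3 - <<'E'
from h import *
s=env.read_state(); d=s["tool_pos"]-tcp(1.60); print("dev up/y/ax",d@UP,d@YM,d@AX,"force",s["force"]@UP,s["force"]@YM,s["force"]@AX,s["width"],s["grip_force"],s["wrist_torque"],s["tau"])
print((R.from_quat(s["orientation"]).inv()*R.from_quat(QV)).as_rotvec())
im=viewer.camera("wrist"); a=viewer.camera("scene"); c=viewer.camera("side")
np.save("vp2.npy",wristpose()); cv2.imwrite("pics/w_v4.png",im)
cr=lambda i,x,y,w,h:cv2.resize(i[y:y+h,x:x+w],(400,300),interpolation=cv2.INTER_CUBIC)
cv2.imwrite("pics/mos4.png",np.vstack([np.hstack([cr(im,0,0,560,420),cr(a,180,160,200,150)]),np.hstack([cr(c,180,150,140,105),cr(im,180,130,200,150)])]))
E
```

```text
dev up/y/ax 14.00912986193961 2.498268551549674 0.7542361268663225 force 32.79052225198587 4.193803086029817 -24.462580398262965 17.930538348988243 33.66214136593044 [ 0.533 -4.805 -0.014] [  2.119 -43.738   1.371   0.541   5.706  -0.296]
[ 0.009  0.026 -0.001]
```

View pics/mos4.png

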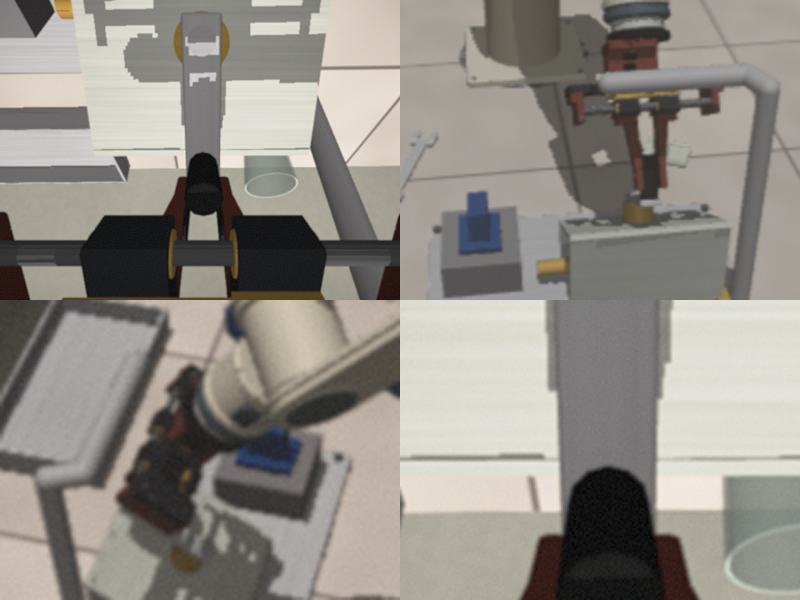

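The image shows the handle arm pointing straight up the slope, with the post at about (286,280) and the fingers holding only its near side. I'll measure the post and pivot against the tool.

```bash
python3 - <<'E'
from h import *
P=np.load("vp2.npy"); P3=np.load("vp.npy"); s=env.read_state()
f=lambda X:np.array([(X-H)@UP,(X-H)@YM,(X-H)@AX])
print("tool axis",f(s["tool_pos"]))
print("post top (86)",f(hit(ray("wrist",(286,280),P),H+26*AX,AX)),"post base(34)",f(hit(ray("wrist",(284,231),P),H-26*AX,AX)))
print("pivot arm top",f(hit(ray("wrist",(284,52),P),H-26*AX,AX)),"gold",f(hit(ray("wrist",(283,56),P),H-40*AX,AX)))
print("v3 post top",f(hit(ray("wrist",(284,232),P3),H+26*AX,AX)),"base",f(hit(ray("wrist",(283.5,205),P3),H-26*AX,AX)),"v3 pivot",f(hit(ray("wrist",(186,207),P3),H-26*AX,AX)))
im=cv2.imread("pics/w_v4.png"); g=cv2.cvtColor(im,cv2.COLOR_BGR2GRAY)
print(g[200:330:5,285])
E
```

```text
tool axis [98.929  0.064 65.738]
post top (86) [84.728  0.818 26.   ] post base(34) [ 85.24    0.503 -26.   ]
pivot arm top [ -2.204   0.65  -26.   ] gold [ -1.829   0.283 -40.   ]
v3 post top [ 3.225 84.96  26.   ] base [ -0.679  84.573 -26.   ] v3 pivot [  0.937   4.265 -26.   ]
[120 122 123  16  21  22  12  20  22  22  12  24  36  37  22  18  26  21
  22  23  22 170 166 166 166 162]
```

The post is at the expected spot, (85 up-slope, 0.7 across), so θ is about 1.56. It is the tool that was squeezed about 14 mm off-centre on the round post. I'll release, nudge gently against the open stop, and withdraw along the valve axis.

```bash
python3 - <<'E'
from h import *
S=lambda: env.read_state()
f=lambda X:np.array([(X-H)@UP,(X-H)@YM,(X-H)@AX])
set_gripper(40); env.hold(.3); s=S(); print(s["width"],s["force"],f(s["tool_pos"]))
C=tcp(np.pi/2); env.move_l(C,rate=40,f_stop=12)
st=env.move_l(C-14*YM,rate=20,f_stop=9); s=S(); print("nudge",st,s["force"],f(s["tool_pos"]))
env.hold(.2); env.move_l(C+1*YM,rate=40); s=S(); print(s["force"],f(s["tool_pos"]))
env.move_l(tcp(np.pi/2,180)+YM,rate=100); env.hold(.3); s=S(); print(s["force"],s["time_s"])
P=wristpose(); np.save("vp3.npy",P); im=viewer.camera("wrist"); a=viewer.camera("scene"); c=viewer.camera("side"); cv2.imwrite("pics/w_v5.png",im)
cr=lambda i,x,y,w,h:cv2.resize(i[y:y+h,x:x+w],(400,300),interpolation=cv2.INTER_CUBIC)
cv2.imwrite("pics/mos5.png",np.vstack([np.hstack([cr(im,0,0,560,420),cr(a,180,160,200,150)]),np.hstack([cr(c,180,150,140,105),cr(a,0,0,560,420)])]))
lsd=cv2.createLineSegmentDetector(); g=cv2.cvtColor(im,cv2.COLOR_BGR2GRAY)
for l in lsd.detect(g)[0][:,0]:
    if np.hypot(*(l[:2]-l[2:]))<30: continue
    A,B=[hit(ray("wrist",q,P),H-26*AX,AX) for q in(l[:2],l[2:])]; A,B=f(A),f(B)
    if abs(A[1])<30 and abs(B[1])<30 and -20<min(A[0],B[0]) and max(A[0],B[0])<95:
        d=A-B; d*=np.sign(d[0]); print("seg",A[:2],B[:2],"th",np.arctan2(d[0],d[1]))
E
```

```text
40.06467670800318 [-0.818 -0.044  0.426] [84.875 -2.488 64.975]
nudge True [-0.545  2.941  3.25 ] [84.91  -9.296 64.931]
[-0.394  0.237 -0.405] [84.663  0.939 64.889]
[ 0.038 -0.53  -0.441] 34.1917
seg [25.729 12.767] [81.44  11.861] th 1.587060639567071
seg [ 57.63 -13.09] [ 25.768 -13.37 ] th 1.5619957682836523
seg [-14.258 -11.962] [ 24.774 -12.35 ] th 1.5807385443874915
seg [24.788 11.356] [-14.262  11.318] th 1.5698265696775258
```

View pics/mos5.png

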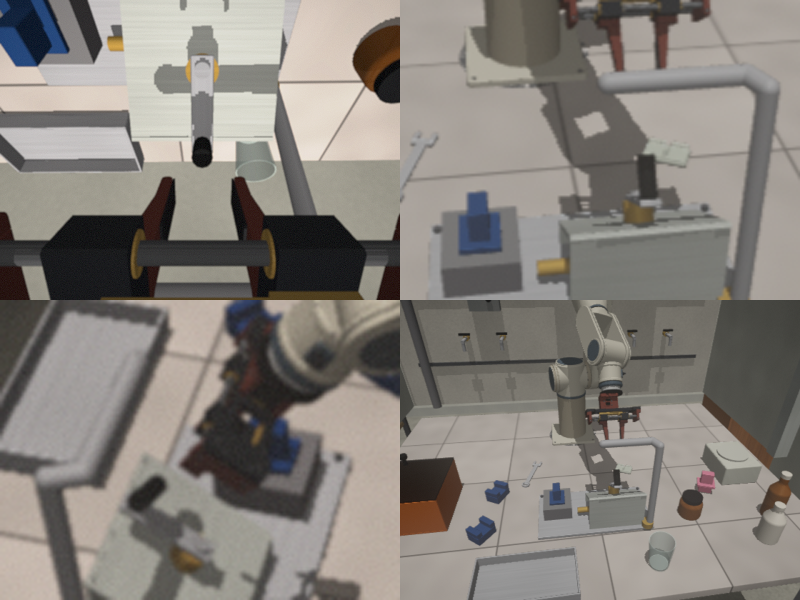

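The handle arm points straight up the slope (θ ≈ 1.57, averaged over four arm edges). The plug is still home at scene (237,270), the bystanders are where they were, and the gripper is clear. I'll hand it in.

```bash
python3 -c "
from station import workorder
print(workorder.sign_off())"
```

```text
the job is handed in; nothing more can be done
None
```

I plugged the blue block into the socket, fully home and released, then swung the handle to its open stop (about 1.57 rad measured); the other loose things look unmoved and the job is handed in, but sign-off returned no verdict.

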